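Sugar lump into the mug with tongs

ROBOT

A 7-joint arm with a two-finger parallel gripper is mounted at the origin on a cart in front of the work surface, level with it; the furniture and walls round the work are solid. World frame = base frame: x ahead of the robot, y to its left, z up, the work surface at z = 0. Lengths are in m, angles in rad, forces in N, time in s.
With the tool pointing down it reaches from about 0.4 to 0.875 m from the base axis. Payload 19.3 kg.
Tool frame: the origin (TCP) lies midway between the tips of the shut fingers; the grasp point (between the pads) lies 19 mm behind it; z points along the fingers, y is the line along which they close (so a half turn about z gives the same grasp; the last joint's range is limited). The gripper opens to 85 mm and grips with 20 to 120 N. Pads are 22 mm wide; open, the fingers measure 114 mm over their backs; the gripper's body (76 mm by 85 mm) begins 54 mm behind the grasp point. The pads swing forward as they close: fully open they stand 13 mm farther back than shut.
Start: joints at [1.157, 0.521, -0.036, 1.599, 0.021, 1.021, -0.113], TCP at [0.211, -0.588, 0.231] pointing down, gripper open.
Joint ranges: [-2.91, 2.91], [-0.3, 2.13], [-1.5, 1.42], [0.17, 2.43], [-1.26, 4.41], [0.16, 1.93], [-2.52, 2.52]. Speed limits (rad/s): [1.89, 1.89, 2.39, 2.39, 3.01, 3.01, 3.01].

INTERFACE

Orientations are given as [roll, pitch, yaw] about the fixed x, y, z axes, in that order (R = Rz(yaw) Ry(pitch) Rx(roll)).
In Python, from workcell import bot gives the robot as it stands.
- The arm moves only by the tool move_arm, never from a script. Its argument "moves" is a list that holds one entry, the list of rows, each a list of 7 numbers: the opening, from 0 (shut) to 1 (fully open), then the shift along the tool's x, y, z in units of 1000 mm (1.0 is 1000 mm), then the turn, a rotation vector about the tool's x, y, z in units of 2 pi rad (1.0 is 2 pi rad). A call has 1 to 5 rows; each row is the pose to reach, as a shift and turn from the pose commanded when the call began, along the tool's axes at that moment, turning the shorter way round; what a row does not reach only later rows make up. A row lasts 1/10 s, in which the tool goes at most 50 mm and 8.59 degrees, less where a joint would pass 70% of its speed; a pose out of reach is approached as far as the arm can. A call with a number of a shift or a turn outside -1 to 1 is refused whole. A call with a gripper value outside its range is refused whole. The fingers move at their own pace and stop on an object; "force" is the grip in N (left out, the last holds). Time passes only in rows, so rows that repeat a pose let the fingers close. It gives the time, the measured TCP pose, the force, the opening and the grip force at its end, in the units of the state.
- bot.observe(): the state, without advancing time (a new reading comes with each control period).
- bot.grab_frame(name): name is "side" or "top"; returns the picture (480x640x3 uint8, red, green, blue); there is no depth.
- bot.camera_params(name): a dict with "vertical_fov" (degrees; the focal length in pixels is half the picture's height over the tangent of half this angle, whatever the lens; pixels are square), "cx", "cy" (the principal point, pixels), "R" (3x3) and "t" (3): a world point X has camera coordinates R X + t. Camera axes: x right, y down, z forward; pixel columns grow to the right and rows downward; lengths in m; the calibration is good to about 2 mm. A picture is of the moment at which its call begins. camera_params takes no time and is no camera call.
- bot.job_done(): hands the job in; it is judged then, once.
The state is a dict: "clock": time; "qpos": joint angles; "qd": joint speeds; "joint_efforts": joint torques, N m; "position": TCP position; "tool_rot": TCP orientation; "force": force on the tool from outside, world axes, zero at the start; "moment": the same for the moment, N m; "grip_width": finger opening in m; "finger_force": force on a finger pad.
Only numpy, scipy, OpenCV 4.12 (cv2) and the standard library are available. Lean on these libraries where they do the work, as an engineer would, in place of code of your own. Each camera call takes 0.05 s, during which the arm holds its last target. There are 200 camera calls.

TASK

Take the sprung tongs out of their stand and use them to pick the sugar lump off its dish and let it go inside the tall mug, keeping your fingers off the sugar. Then put the tongs back standing in their stand. Leave the biscuit and the low cup alone and do not tip the mug or push it aside.

Things in the scene. Friction and masses are not known exactly. Their poses are not given: they have to be found in the camera images.
- tongs_grip (a point): Loose steel tongs, 80 g, upright in the stand, tips down. Point midway between their two black rubber grip ridges (8 mm bars, 20 mm long along x; the place to grasp from above, closing along y), 54 mm over the ridges' outsides when free. Tongs' z is up, the two arms lie side by side along y. Tip ends 70 mm below the point; top bow, with the arms' spring hinges, ends 33 mm above it.
- tongs_tip (a point): Point midway between the tongs' flat tips, 10 mm above their ends; tips 18 mm wide along x, 22 tall, 3 thick; free: 50 mm apart inside, 61 mm over all. 1 mm squeezed off the width over the ridges closes them about 3.1 mm: at 49 mm over the ridges (firm enough to carry the tongs) they are 35 mm apart, at 45 mm 22 mm. A ridge pushes back 3 N free, 8 N at 45 mm; they spring open by themselves.
- stand_floor (a point): Fixed wooden stand for the tongs: a trough open at the top. This point is the centre of its inner floor, 5 mm above the worktop; slot 32 mm along its x by 76 mm along its y, rim 35 mm above this point, outside 62 x 100 mm. The tongs stand loosely in it on their tips, arms side by side along its y.
- lump_center (a point): Loose off-white sugar lump, a 22 x 22 mm square block 20 mm tall with upright sides, 15 g; the point is its centre and its x and y are square to its sides.
- dish_lump: Fixed round dark wooden dish that the lump lies in: outside diameter 92 mm, rim 12 mm high, flat inner floor 76 mm across and 7 mm up. Origin: centre of the underside.
- biscuit: Bystander: round flat brown biscuit, diameter 48 mm, 10 mm thick, loose in a second dish like the first. Origin: centre of the underside.
- mug_mouth (a point): The tall green and white mug (loose, 0.28 kg): this point is the centre of its round mouth at rim height, 101 mm above the worktop; its z is up. Outside diameter 78 mm, inside about 66 mm, inner floor 94 mm below this point; the handle is on its -y side.
- cup: Bystander: low small green and white cup, 48 mm tall, 64 mm across, with a handle on its -y side. Origin on the underside.
Not all that is in view belongs to the job. Leave any green look-alike of the dish_lump alone. Of the things that look like the part that bears tongs_grip, take the one that is farthest to the robot's left at the start.

How it is judged:
By the outcome, as a careful person would: the job done as asked, in the order asked, and still so for the second after the job is handed in, with the robot touching nothing.
It also fails if it takes over 51 s, if anything falls off the work surface, if the arm or the gripper's body presses on something with over 40 N, if the wrist force passes 120 N, or if a joint passes its speed limit or range.

## Working session

There is one attempt and no reset: what is moved stays moved. The work goes in short steps, Python scripts to look and compute and a tool call to move; the robot and the scene stay as the last step left them, time stands still between calls to the robot, and variables do not carry over. Pictures are saved under pics/ and viewed, at most 10 in all, crops included, and the job is handed in when it is done.

Besides the shell and the picture viewer there is one more tool, called as a command line: name --argument value ..., lists and objects as JSON in quotes. move_arm: Moves the arm, as the interface text tells. Shifts and turns lie within -1 to 1; 1 stands for 1000 mm of shift or 2 pi rad of turn. Its arguments: {"type":"object","properties":{"moves":{"type":"array"},"force":{"type":"number"}},"required":["moves"]}

```bash
mkdir -p pics; python3 - <<'E'
from workcell import bot
import cv2,json
s=bot.observe();print(s)
for n in("top","side"):
    cv2.imwrite(f"pics/{n}0.png",bot.grab_frame(n)[:,:,::-1]);print(n,bot.camera_params(n))
E
```

```text
{'clock': 0.0, 'qpos': array([ 1.15680342,  0.52202666, -0.03628139,  1.60001253,  0.0211931 ,
        1.02111765, -0.1128276 ]), 'qd': array([ 0.00014736, -0.00020104, -0.00146054, -0.00127098,  0.00051184,
       -0.00045499,  0.00019652]), 'joint_efforts': array([-1.56027894e-03, -9.27111125e+01,  1.97931938e+00, -3.69940138e+01,
        1.78863649e-02,  8.16744257e-03,  1.77174320e-05]), 'position': array([ 0.21048544, -0.5881193 ,  0.23071676]), 'tool_rot': array([-3.14041753e+00,  1.02414313e-04,  3.43711981e-01]), 'force': array([ 0.17718222, -0.71143037,  0.0471207 ]), 'moment': array([-0.01522968,  0.00106009, -0.01230179]), 'finger_force': 0.0, 'grip_width': 0.08528804599318697}
top {'vertical_fov': 42.626265953726715, 'cx': 323.97558217612703, 'cy': 246.0166595352928, 'R': array([[ 0.01029386, -0.99992353,  0.00685377],
       [-0.99250906, -0.0110515 , -0.12167014],
       [ 0.12173658, -0.00554998, -0.99254693]]), 't': array([-0.17044398,  0.49952806,  1.2048174 ])}
side {'vertical_fov': 48.387584916124325, 'cx': 326.25036994115294, 'cy': 234.12528459276356, 'R': array([[ 0.99748997,  0.06921435,  0.0149376 ],
       [ 0.04812681, -0.50797693, -0.86002514],
       [-0.05193812,  0.85858535, -0.51003296]]), 't': array([-0.49359162, -0.03127282,  1.51418088])}
```

View pics/top0.png

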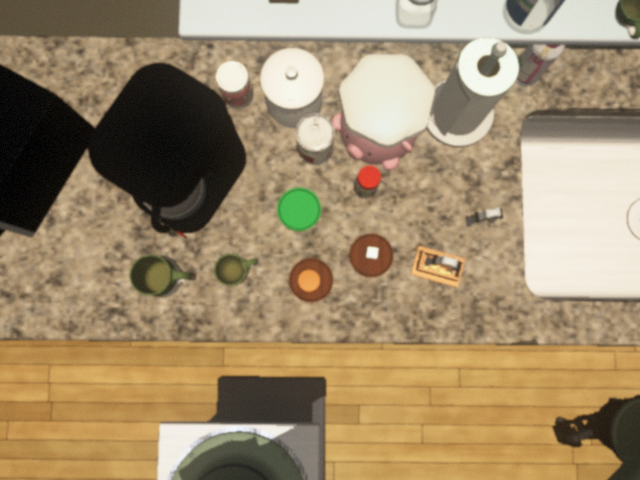

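View pics/side0.png

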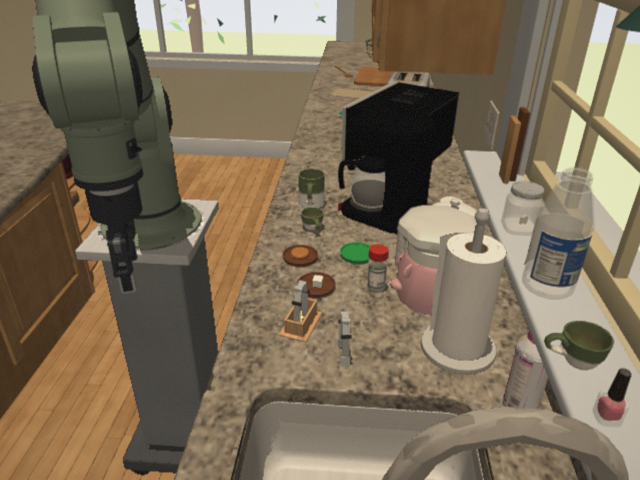

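```bash
python3 - <<'E'
import cv2,numpy as np
t=cv2.imread("pics/top0.png");s=cv2.imread("pics/side0.png")
r=lambda i,k:cv2.resize(i,None,fx=k,fy=k,interpolation=cv2.INTER_CUBIC)
cv2.imwrite("pics/c1.png",r(t[200:295,345:505],5))
a=r(t[245:305,120:260],5); b=r(s[265:345,260:360],3.7)
c=r(s[165:245,290:340],3.7)
o=np.zeros((600,800,3),np.uint8);o[:300,:700]=a;o[302:302+b.shape[0],:b.shape[1]]=b;o[302:302+c.shape[0],400:400+c.shape[1]]=c
cv2.imwrite("pics/c2.png",o)
E
```

```text
(no output)
```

View pics/c1.png

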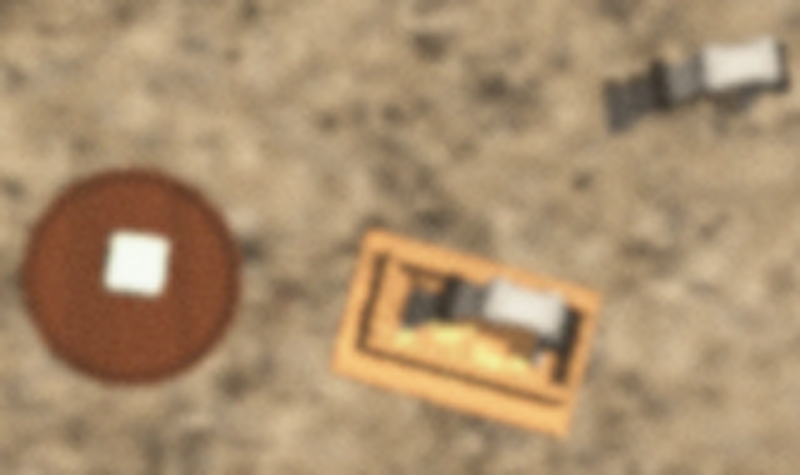

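View pics/c2.png

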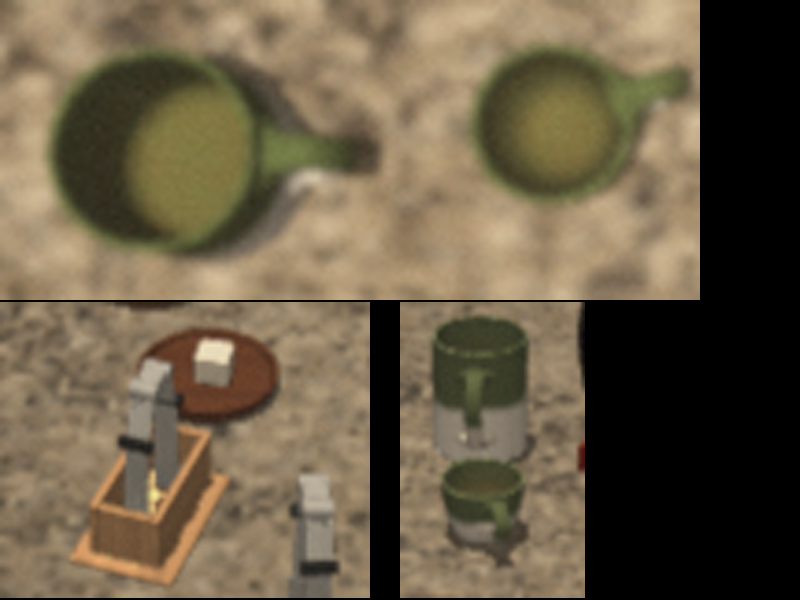

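```bash
cat >h.py <<'E'
from workcell import bot
import numpy as np,cv2
def cam(n):
    p=bot.camera_params(n);return 240/np.tan(np.radians(p["vertical_fov"]/2)),p["cx"],p["cy"],np.array(p["R"]),np.array(p["t"])
def ray(n,u,v,z):
    f,cx,cy,R,t=cam(n);d=R.T@[(u-cx)/f,(v-cy)/f,1];o=-R.T@t
    return (o+d*(z-o[2])/d[2])
def proj(n,X):
    f,cx,cy,R,t=cam(n);c=R@np.array(X)+t;return np.array([cx+f*c[0]/c[2],cy+f*c[1]/c[2]])
E
python3 - <<'E'
from h import *
np.set_printoptions(precision=4,suppress=True)
A=lambda x,y,z:ray("top",345+x/5-.4,200+y/5-.4,z)
M=lambda x,y,z:ray("top",120+x/5-.4,245+y/5-.4,z)
S=lambda x,y,z:ray("side",260+x/3.7-.4,265+(y-302)/3.7-.4,z)
S2=lambda x,y,z:ray("side",290+(x-400)/3.7-.4,165+(y-302)/3.7-.4,z)
q=np.array([A(372,229,.0),A(602,293,.0),A(567,438,.0),A(331,372,.0)]);print("stand",q,q.mean(0))
e=q[0]+q[3]-q[1]-q[2];print("yaw of stand y",np.degrees(np.arctan2(-e[0],e[1])))
print("lump",A(137,263,.027));l=np.array([A(*c,.027) for c in[(110,232),(170,235),(165,298),(103,293)]])
e=l[0]+l[3]-l[1]-l[2];print(np.degrees(np.arctan2(-e[0],e[1])));e=l[0]+l[1]-l[2]-l[3];print(np.degrees(np.arctan2(e[1],e[0])))
print("dish",A(131,276,.01)); print("biscuit",ray("top",311,281,.01),"cup",M(550,122,.048))
print("mug",M(153,150,.101),"side",S2(480,334,.101))
print("bow",A(527,308,.108),"side",S(157,368,.108))
w=[A(*c,.108) for c in[(490,285),(572,305),(565,335),(486,322)]];print(np.array(w))
print("ridge side near",S(136,444,.075),"far",S(178,400,.075))
print("top ridge",A(575,333,.075))
E
```

```text
stand [[ 0.5086 -0.3612  0.    ]
 [ 0.4831 -0.4558  0.    ]
 [ 0.4233 -0.4404  0.    ]
 [ 0.4493 -0.3439  0.    ]] [ 0.4661 -0.4003  0.    ]
yaw of stand y -15.090971351227807
lump [ 0.4904 -0.262   0.027 ]
-3.1393445021311837
-5.446643708186538
dish [ 0.4869 -0.261   0.01  ]
biscuit [ 0.4321 -0.1396  0.01  ] cup [0.4516 0.0205 0.048 ]
mug [0.435  0.1615 0.101 ] side [0.4374 0.1634 0.101 ]
bow [ 0.4658 -0.4019  0.108 ] side [ 0.4708 -0.3949  0.108 ]
[[ 0.4743 -0.3881  0.108 ]
 [ 0.4671 -0.4188  0.108 ]
 [ 0.4557 -0.416   0.108 ]
 [ 0.4603 -0.3864  0.108 ]]
ridge side near [ 0.4618 -0.4214  0.075 ] far [ 0.4809 -0.3792  0.075 ]
top ridge [ 0.4596 -0.4273  0.075 ]
```

Two tongs: A in the wooden stand, bow at top px (450,262). B stands free near (488,215), further right. A is farther to the robot's left and is in the stand, and the crop confirms this. The lump on the brown dish is at (372,253), the green disc at (299,210) is the decoy dish, and the tall mug's mouth is at (151,275).

```bash
cat >>h.py <<'E'
from scipy.spatial.transform import Rotation as Ro
def delta(p,yaw):
    "shift in tool axes (units m) and turn (2pi) from the measured pose to p, pointing down at yaw"
    s=bot.observe();R=Ro.from_euler("xyz",s["tool_rot"])
    T=Ro.from_euler("xyz",[np.pi,0,yaw])
    print("shift",np.round(R.inv().apply(np.array(p)-s["position"]),4),"turn",np.round((R.inv()*T).as_rotvec()/2/np.pi,4))
E
python3 -c "
from h import *
delta([.466,-.401,.2],-.23)"
```

```text
shift [ 0.3036 -0.0901  0.0308] turn [-0.0002  0.0001  0.0913]
```

move_arm --moves '[[[1,0.304,-0.09,0.031,0,0,0.091],[1,0.304,-0.09,0.031,0,0,0.091],[1,0.304,-0.09,0.031,0,0,0.091],[1,0.304,-0.09,0.031,0,0,0.091],[1,0.304,-0.09,0.031,0,0,0.091]]]' --force 30

```text
clock: 0.6
position: [0.4092, -0.4427, 0.2071]
tool_rot: [-3.142, 0.0, -0.233]
force: [0.2, 0.1, 0.2]
grip_width: 0.0854
finger_force: 0.0
```

```bash
python3 -c "
from h import *
delta([.466,-.401,.17],-.23)"
```

```text
shift [ 0.0457 -0.0537  0.0371] turn [-0.      0.0001 -0.0005]
```

move_arm --moves '[[[1,0.046,-0.054,0.037,0,0,0],[1,0.046,-0.054,0.037,0,0,0],[1,0.046,-0.054,0.037,0,0,0]]]'

```text
clock: 0.9
position: [0.4676, -0.3978, 0.168]
tool_rot: [-3.139, 0.002, -0.222]
force: [-0.8, 0.5, -0.7]
grip_width: 0.0854
finger_force: 0.0
```

```bash
python3 - <<'E'
from h import *
t=bot.grab_frame("top")[:,:,::-1];s=bot.grab_frame("side")[:,:,::-1]
r=lambda i,k:cv2.resize(i,None,fx=k,fy=k,interpolation=cv2.INTER_CUBIC)
o=np.zeros((480,800,3),np.uint8)
o[:,:400]=r(t[205:301,400:480],5);o[:,400:]=r(s[250:346,260:340],5)
cv2.imwrite("pics/c3.png",o);delta([.466,-.401,.17],-.23);print(bot.observe()["position"])
E
```

```text
shift [ 0.0011 -0.0011 -0.0001] turn [-0.      0.0002  0.0005]
[ 0.46466416 -0.40180513  0.16993859]
```

View pics/c3.png

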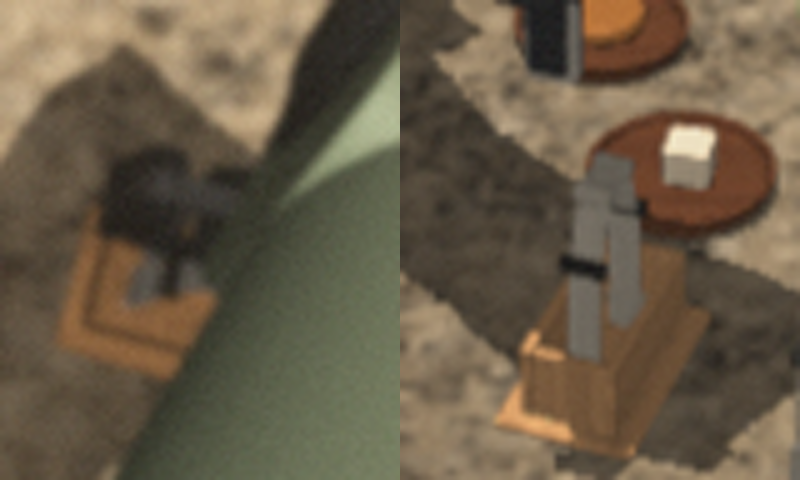

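move_arm --moves '[[[1,0.003,-0.001,0.05,0,0,0],[1,0.003,-0.001,0.09,0,0,0],[1,0.003,-0.001,0.117,0,0,0],[1,0.003,-0.001,0.117,0,0,0],[0.75,0.003,-0.001,0.117,0,0,0]]]'

```text
clock: 1.5
position: [0.4674, -0.403, 0.0545]
tool_rot: [3.141, -0.0, -0.23]
force: [-0.6, -0.0, 0.2]
grip_width: 0.0731
finger_force: 0.0
```

```bash
python3 - <<'E'
from h import *
s=bot.grab_frame("side")[:,:,::-1];print(bot.observe()["position"],bot.observe()["force"],bot.observe()["grip_width"])
cv2.imwrite("pics/c4.png",cv2.resize(s[240:346,250:360],None,fx=5,fy=5,interpolation=cv2.INTER_CUBIC))
E
```

```text
[ 0.4679854  -0.40309002  0.05518754] [0.9670132  0.11571065 0.05099514] 0.06625885719928123
```

View pics/c4.png

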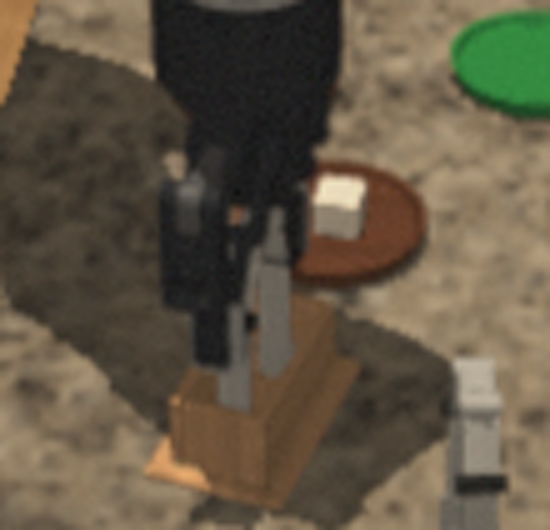

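```bash
python3 - <<'E'
from h import *
f=lambda X:np.round((proj("side",X)-[250,240])*5,0)
c=np.array([.468,-.403,0]);d=np.array([np.sin(.23),np.cos(.23),0]);a=np.array([np.cos(.23),-np.sin(.23),0])
for w in(.034,.045):
  for s in(-.011,.011): print("finger tip",w,s,f(c-d*w+a*s+[0,0,.058]))
for n,c in(("c",c),("c+5",c+a*.005)):
  for z in(.04,.108):
    for s in(-.009,.009): print("arm near",n,z,s,f(c-d*.025+a*s+[0,0,z]), "far",f(c+d*.025+a*s+[0,0,z]))
E
```

```text
finger tip 0.034 -0.011 [199. 365.]
finger tip 0.034 0.011 [250. 376.]
finger tip 0.045 -0.011 [189. 381.]
finger tip 0.045 0.011 [241. 392.]
arm near c 0.04 -0.009 [212. 387.] far [252. 315.]
arm near c 0.04 0.009 [253. 396.] far [292. 324.]
arm near c 0.108 -0.009 [209. 254.] far [251. 186.]
arm near c 0.108 0.009 [251. 263.] far [292. 194.]
arm near c+5 0.04 -0.009 [223. 389.] far [263. 318.]
arm near c+5 0.04 0.009 [265. 398.] far [303. 326.]
arm near c+5 0.108 -0.009 [221. 257.] far [262. 188.]
arm near c+5 0.108 0.009 [263. 265.] far [303. 196.]
```

move_arm --moves '[[[0.57,0,0,0,0,0,0],[0.57,0,0,0,0,0,0],[0.57,0,0,0,0,0,0],[0.57,0,0,0,0,0,0]]]' --force 30

```text
clock: 1.95
position: [0.4687, -0.4028, 0.0554]
tool_rot: [3.14, -0.003, -0.228]
force: [-0.9, -1.4, 6.7]
grip_width: 0.0491
finger_force: 5.0
```

move_arm --moves '[[[0.57,0,0,-0.015,0,0,0],[0.57,0,0,-0.03,0,0,0],[0.57,0,0,-0.06,0,0,0],[0.57,0,0,-0.1,0,0,0],[0.57,0,0,-0.1,0,0,0]]]'

```text
clock: 2.45
position: [0.47, -0.4036, 0.1601]
tool_rot: [3.138, -0.008, -0.228]
force: [-0.1, -1.7, -0.7]
grip_width: 0.0489
finger_force: 5.8
```

```bash
python3 - <<'E'
from h import *
s=bot.grab_frame("side")[:,:,::-1];o=bot.observe();print(o["position"],o["force"],o["grip_width"],o["finger_force"])
cv2.imwrite("pics/s5.png",s)
cv2.imwrite("pics/c5.png",cv2.resize(s[200:320,250:360],None,fx=5,fy=5,interpolation=cv2.INTER_CUBIC))
E
```

```text
[ 0.46918129 -0.40278433  0.15751883] [ 0.05737379  0.22549617 -1.14425104] 0.04840294276625744 5.831371396780014
```

View pics/c5.png

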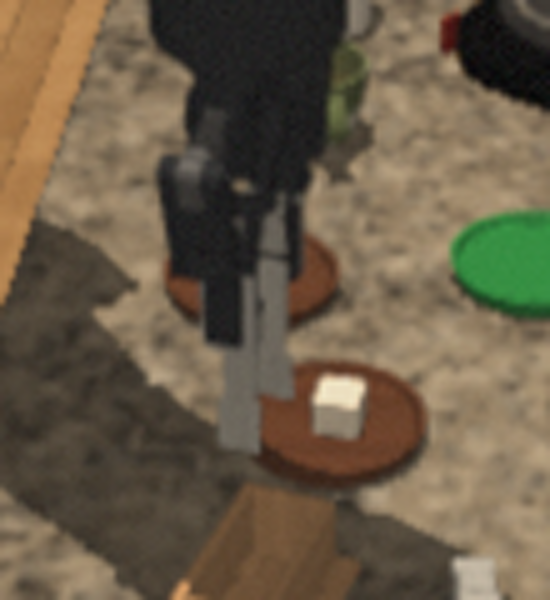

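```bash
python3 - <<'E'
from h import *
f=lambda X:np.round((proj("side",X)-[250,200])*5,0)
c=np.array([.4692,-.4028,0]);d=np.array([np.sin(.23),np.cos(.23),0])
for z in(.095,.1,.107,.112):print(z,f(c-d*.019+[0,0,z]),f(c+d*.019+[0,0,z]))
# lump refine from side: top-face centre crop (342,390)
print(ray("side",250+341/5-.4,200+389/5-.4,.027))
delta([.490,-.261,.17],-.05-.02)
E
```

```text
0.095 [239. 476.] [270. 423.]
0.1 [239. 466.] [270. 413.]
0.107 [238. 452.] [269. 400.]
0.112 [238. 442.] [269. 390.]
[ 0.4926361  -0.26017998  0.027     ]
shift [-0.0117 -0.1428 -0.0129] turn [ 0.0004 -0.0008 -0.0252]
```

move_arm --moves '[[[0.57,-0.011,-0.143,-0.01,0,0,-0.025],[0.57,-0.011,-0.143,-0.01,0,0,-0.025],[0.57,-0.011,-0.143,0,0,0,-0.025],[0.57,-0.011,-0.143,0.038,0,0,-0.025],[0.57,-0.011,-0.143,0.038,0,0,-0.025]]]'

```text
clock: 3.0
position: [0.4879, -0.258, 0.1127]
tool_rot: [-3.14, 0.005, -0.069]
force: [-1.4, -0.6, -0.6]
grip_width: 0.0488
finger_force: 5.9
```

```bash
python3 - <<'E'
from h import *
s=bot.grab_frame("side")[:,:,::-1];o=bot.observe();print(o["position"],o["tool_rot"],o["force"],o["grip_width"],o["finger_force"])
cv2.imwrite("pics/c6.png",cv2.resize(s[220:310,270:370],None,fx=6,fy=6,interpolation=cv2.INTER_CUBIC))
p=o["position"]
f=lambda X:np.round((proj("side",X)-[270,220])*6,0)
d=np.array([np.sin(.07),np.cos(.07),0])
print("tips",[f(p+k*d*.019-[0,0,.05]) for k in(-1,1)])
E
```

```text
[ 0.48839684 -0.25967179  0.11458576] [-3.1407918   0.00340552 -0.07061417] [ 0.01899907 -0.63122431 -0.59746555] 0.048841647481313345 5.9380388259887695
tips [array([269., 291.]), array([284., 236.])]
```

View pics/c6.png

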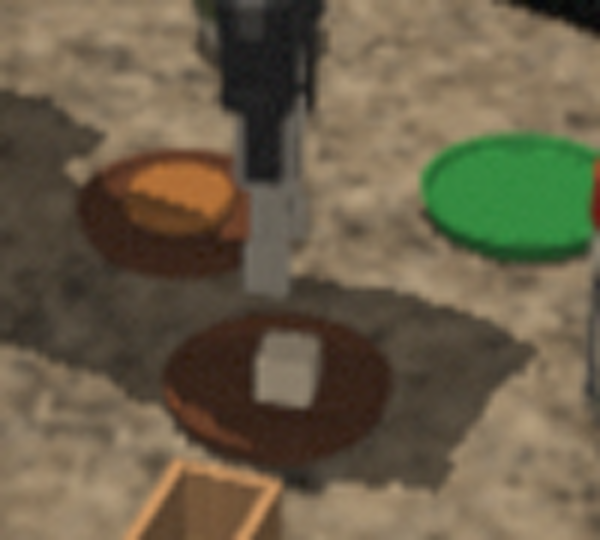

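move_arm --moves '[[[0.57,0.004,0.001,0,0,0,0],[0.57,0.004,0.001,0.025,0,0,0],[0.57,0.004,0.001,0.045,0,0,0],[0.57,0.004,0.001,0.055,0,0,0],[0.57,0.004,0.001,0.055,0,0,0]]]'

```text
clock: 3.55
position: [0.4933, -0.262, 0.0603]
tool_rot: [-3.142, 0.001, -0.072]
force: [-0.4, -0.8, 0.1]
grip_width: 0.0488
finger_force: 5.9
```

```bash
python3 - <<'E'
from h import *
s=bot.grab_frame("side")[:,:,::-1];o=bot.observe();print(o["position"],o["tool_rot"],o["force"],o["grip_width"],o["finger_force"])
cv2.imwrite("pics/c7.png",cv2.resize(s[230:310,280:360],None,fx=6,fy=6,interpolation=cv2.INTER_CUBIC))
E
```

```text
[ 0.49366893 -0.26197212  0.06104763] [ 3.14136446e+00 -1.94681349e-04 -7.18713120e-02] [ 0.68243753  0.56139089 -0.54671215] 0.04863321537119068 5.8805859088897705
```

View pics/c7.png

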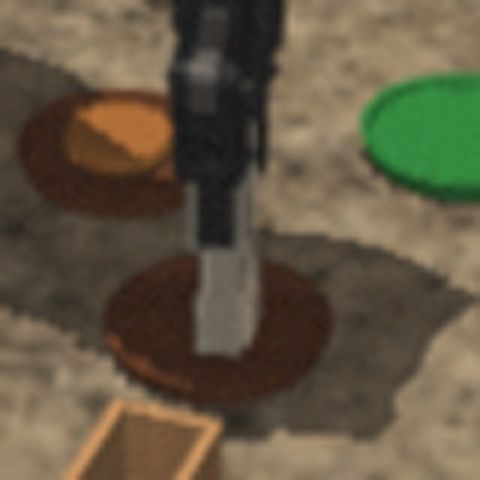

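move_arm --moves '[[[0.57,0,0,0.002,0,0,0],[0.54,0,0,0.002,0,0,0],[0.51,0,0,0.002,0,0,0],[0.5,0,0,0.002,0,0,0],[0.5,0,0,0.002,0,0,0]]]' --force 30

```text
clock: 4.1
position: [0.494, -0.2616, 0.0592]
tool_rot: [3.141, -0.001, -0.071]
force: [-0.1, 0.5, 6.2]
grip_width: 0.043
finger_force: 29.6
```

move_arm --moves '[[[0.5,0,0,0,0,0,0],[0.5,0,0,0,0,0,0]]]'

```text
clock: 4.3
position: [0.494, -0.2615, 0.0592]
tool_rot: [3.141, -0.001, -0.071]
force: [-0.5, 0.1, 6.0]
grip_width: 0.0435
finger_force: 29.6
```

move_arm --moves '[[[0.5,0,0,-0.01,0,0,0],[0.5,0,0,-0.03,0,0,0],[0.5,0,0,-0.06,0,0,0],[0.5,0,0,-0.1,0,0,0],[0.5,0,0,-0.14,0,0,0]]]'

```text
clock: 4.8
position: [0.493, -0.2611, 0.2005]
tool_rot: [-3.141, 0.0, -0.071]
force: [1.0, -0.5, -1.2]
grip_width: 0.0432
finger_force: 30.8
```

```bash
python3 - <<'E'
from h import *
s=bot.grab_frame("side")[:,:,::-1];o=bot.observe();print(o["position"],o["tool_rot"],o["force"],o["grip_width"],o["finger_force"])
cv2.imwrite("pics/c8.png",cv2.resize(s[190:300,270:370],None,fx=5,fy=5,interpolation=cv2.INTER_CUBIC))
delta([.436,.1625,.2],-.07)
E
```

```text
[ 0.49536368 -0.26231078  0.2068005 ] [ 3.13922822 -0.00714828 -0.07136501] [ 3.56645725 -0.94566576  7.91507558] 0.04317521820510191 30.800054669380188
shift [-0.0895 -0.4195  0.0052] turn [ 0.0004 -0.0011 -0.0002]
```

View pics/c8.png

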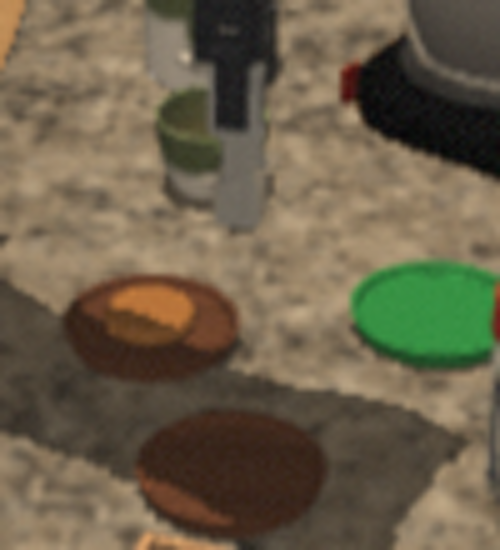

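Dish empty, lump in the tongs. Carry to the mug.

move_arm --moves '[[[0.5,-0.03,-0.03,0,0,0,0],[0.5,-0.045,-0.07,0,0,0,0],[0.5,-0.055,-0.11,0,0,0,0],[0.5,-0.07,-0.15,0,0,0,0],[0.5,-0.08,-0.19,0,0,0,0]]]'

```text
clock: 5.35
position: [0.4261, -0.0647, 0.199]
tool_rot: [3.142, -0.001, -0.071]
force: [0.3, -0.1, -0.9]
grip_width: 0.0435
finger_force: 30.8
```

move_arm --moves '[[[0.5,-0.004,-0.045,0,0,0,0],[0.5,-0.008,-0.09,0,0,0,0],[0.5,-0.008,-0.13,0,0,0,0],[0.5,-0.008,-0.17,0,0,0,0],[0.5,-0.008,-0.2,0,0,0,0]]]'

```text
clock: 5.85
position: [0.4331, 0.1365, 0.1991]
tool_rot: [-3.141, -0.001, -0.069]
force: [0.4, -1.3, -0.6]
grip_width: 0.0432
finger_force: 30.8
```

move_arm --moves '[[[0.5,0,-0.02,0,0,0,0],[0.5,0,-0.025,0,0,0,0],[0.5,0,-0.025,0,0,0,0]]]'

```text
clock: 6.15
position: [0.435, 0.159, 0.1987]
tool_rot: [3.142, -0.0, -0.07]
force: [0.8, -0.2, -0.9]
grip_width: 0.0435
finger_force: 30.8
```

```bash
python3 - <<'E'
from h import *
s=bot.grab_frame("side");t=bot.grab_frame("top");cv2.imwrite("pics/s9.png",s[:,:,::-1]);cv2.imwrite("pics/t9.png",t[:,:,::-1])
o=bot.observe();print(o["position"],o["tool_rot"],o["force"],o["grip_width"],o["finger_force"])
delta([.436,.1625,.118],-.07)
# mug moved? compare with the first picture over mug's lower part (side)
a=cv2.imread("pics/side0.png")[:,:,::-1].astype(int)
print("mug diff",abs(a[190:206,298:328]-s[190:206,298:328]).mean(), "cup",abs(a[212:232,300:325]-s[212:232,300:325]).mean())
# brightness map around held lump, side view
p=o["position"];print("lump px expected",proj("side",p-[0,0,.042]),"tip end",proj("side",p-[0,.014,.05]))
u,v=proj("side",p-[0,.01,.045]).astype(int);print(s[v-8:v+12,u-12:u+14].sum(2)//3)
E
```

```text
[0.43508868 0.15778265 0.19855383] [ 3.14112410e+00 -2.63070588e-05 -7.19519885e-02] [ 0.10669135 -0.77590955 -0.70267454] 0.04361608016301243 30.837371349334717
shift [ 0.0006 -0.0048  0.0806] turn [ 0.0001 -0.     -0.0003]
mug diff 8.246527777777779 cup 2.06
lump px expected [310.25279117 156.40045436] tip end [309.79252332 160.85520086]
[[126 132 136 138 136 134 137 135 136 129 106  96  94  96  92  90  98 104
  111 120 117 117 117 118 119 119]
 [129 128 132 131 134 136 138 138 136 131 105  93  96  96  94  90  98 101
  112 122 125 120 114 116 121 128]
 [126 124 125 125 125 129 136 139 136 125 100  95  96  96  93  93 102 103
  112 116 119 118 113 113 118 121]
 [123 123 123 122 121 124 126 129 127 112  95  97  98  96  98 100 107 110
  124 122 119 119 118 114 117 120]
 [122 119 118 119 115 115 118 119 115 104  98  99  98  98 101 108 106 108
  124 124 122 121 121 115 113 114]
 [124 120 120 120 113 111 117 123 120 108  99  98  98  96 100 107 101 101
  107 111 121 124 121 111 103 106]
 [130 125 122 116 113 116 125 134 130 109  96  99  98  96 101 104 100  99
  107 109 118 124 117 110 106 
[... 722 characters left out ...]
15 118 118
  117 117 117 118 119 120 123 124]
 [120 121 119 117 117 119 123 118 112 106 102 102 102 108 112 109 107 111
  116 120 118 119 122 123 130 132]
 [115 117 116 113 115 122 127 126 122 113 105 100 104 107 110 110 109 110
  117 121 119 119 121 121 129 130]
 [121 123 122 119 125 131 131 126 120 110  94  87 101 115 123 122 123 121
  124 125 125 122 118 116 120 123]
 [126 120 115 112 121 135 132 122 114 112  98  93 106 124 127 129 134 130
  126 128 126 125 122 116 114 117]
 [119 112 104 105 119 124 123 109 103 100  92  92 100 103  97  99 111 114
  114 110 114 118 119 116 114 114]
 [112 117 115 115 118 111 102  88  73  73  63  63  61  60  60  56  62  71
   85  72  80  95 102 103 110 117]]
```

move_arm --moves '[[[0.5,0.001,-0.005,0,0,0,0],[0.5,0.001,-0.005,0.025,0,0,0],[0.5,0.001,-0.005,0.05,0,0,0],[0.5,0.001,-0.005,0.07,0,0,0],[0.5,0.001,-0.005,0.083,0,0,0]]]'

```text
clock: 6.75
position: [0.4362, 0.1632, 0.1142]
tool_rot: [3.141, 0.001, -0.072]
force: [0.4, 0.0, -0.3]
grip_width: 0.0435
finger_force: 30.8
```

move_arm --moves '[[[0.5,0,0,0,0,0,0],[0.53,0,0,0,0,0,0],[0.57,0,0,0,0,0,0],[0.575,0,0,0,0,0,0],[0.575,0,0,0,0,0,0]]]'

```text
clock: 7.25
position: [0.4367, 0.1639, 0.1159]
tool_rot: [-3.141, -0.001, -0.071]
force: [0.9, 0.3, -0.8]
grip_width: 0.0492
finger_force: 5.7
```

```bash
python3 - <<'E'
from h import *
o=bot.observe();print(o["position"],o["tool_rot"],o["force"],o["moment"],o["grip_width"],o["finger_force"])
E
```

```text
[0.43674127 0.1638711  0.11594579] [-3.14117322e+00 -8.13556615e-04 -7.11413932e-02] [ 0.89625331  0.333982   -0.81775514] [ 0.06963711 -0.03864716  0.01117035] 0.04918501407473339 5.656291767954826
```

move_arm --moves '[[[0.575,0,0,-0.02,0,0,0],[0.575,0,0,-0.05,0,0,0],[0.575,0,0,-0.085,0,0,0],[0.575,0,0,-0.085,0,0,0],[0.575,0.01,0.04,-0.085,0,0,0]]]'

```text
clock: 7.75
position: [0.4438, 0.1269, 0.2014]
tool_rot: [-3.139, -0.002, -0.065]
force: [1.1, -1.0, -0.9]
grip_width: 0.049
finger_force: 5.7
```

move_arm --moves '[[[0.575,0.01,0.045,0,0,0,0],[0.575,0.02,0.09,0,0,0,0],[0.575,0.02,0.13,0,0,0,0],[0.575,0.02,0.17,0,0,0,0],[0.575,0.02,0.21,0,0,0,0]]]'

```text
clock: 8.25
position: [0.4482, -0.0893, 0.2002]
tool_rot: [3.142, -0.0, -0.071]
force: [0.3, 0.5, -1.1]
grip_width: 0.0496
finger_force: 5.7
```

move_arm --moves '[[[0.575,0,0.04,0,0,0,0],[0.575,0,0.08,0,0,0,0],[0.575,0,0.12,0,0,0,0],[0.575,0,0.16,0,0,0,0],[0.575,0,0.19,0,0,0,0]]]'

```text
clock: 8.75
position: [0.4344, -0.2796, 0.2001]
tool_rot: [3.141, 0.0, -0.072]
force: [0.0, 1.2, -1.2]
grip_width: 0.0491
finger_force: 5.7
```

```bash
python3 - <<'E'
from h import *
t=bot.grab_frame("top");s=bot.grab_frame("side");cv2.imwrite("pics/t10.png",t[:,:,::-1])
o=bot.observe();print(o["position"],o["tool_rot"],o["force"],o["grip_width"],o["finger_force"])
print("mug floor px",proj("top",[.436,.1625,.007]),proj("top",[.436,.1625,.017]))
print("sat/bright min channel in mug:");print(t[255:296:2,130:174:2].min(2))
a=cv2.imread("pics/top0.png")[:,:,::-1].astype(int);b=cv2.imread("pics/side0.png")[:,:,::-1].astype(int)
print("mug rim+handle diff",abs(a[255:295,128:195]-t[255:295,128:195]).mean(),"side",abs(b[165:212,298:328]-s[165:212,298:328]).mean())
delta([.467,-.4015,.17],-.25)
E
```

```text
[ 0.43397373 -0.28113631  0.19994717] [ 3.14019765e+00  4.33201169e-04 -7.59037882e-02] [-0.08414752  0.89199587 -1.83391005] 0.0493728669532098 5.708148032426834
mug floor px [162.37101297 277.5834049 ] [161.11158576 277.23251855]
sat/bright min channel in mug:
[[119 131 141 131 127 107  90  88  82  65  61  67  71  80  91  93  93  98
   95 115 132 119]
 [109 123 129 129 116  85  66  51  46  41  40  39  44  49  64  62  64  64
   70  80 107 115]
 [106 108 113  96  73  47  37  41  33  39  38  36  33  35  30  44  60  57
   57  64  66  80]
 [117 101  89  64  42  31  38  39  37  38  35  35  33  41  44  47  51  61
   48  44  57  67]
 [112  95  66  43  37  38  36  40  39  39  36  37  45  56  54  61  58  64
   65  43  44  57]
 [111  80  48  33  38  33  33  39  38  43  43  50  58  59  65  69  68  64
   69  56  35  44]
 [108  67  36  34  34  33  33  30  34  38  51  63  70  66  70  70  71  70
   70  69  44  45]
 [ 92  51  35  36  38  36  34  34  38  47  56  63  68  73  71  74  69  67
   67  72  51  50]
 [ 80  41  34  36  32  35  36  34  41  60  63  74  77  80  75  71  71  72
   70  69  63  55]

[... 535 characters left out ...]
114
   73  58  40  41]
 [131  88  47  32  36  36  33  32  46  55  63  70  90 110 123 130 121  84
   70  49  35  41]
 [120  99  70  45  33  32  35  33  39  47  59  62  69  70  70  67  73  70
   51  38  34  46]
 [116 106  94  72  44  35  35  34  35  36  45  54  61  67  68  70  68  57
   41  37  41  71]
 [129 125 120 112  77  55  43  40  33  34  33  40  51  60  65  64  53  40
   39  46  72  92]
 [140 134 137 127 108  87  75  63  56  53  55  52  53  59  55  47  41  40
   58  76  92 105]
 [144 148 146 136 113 103 101  96  96  98  88  74  66  52  48  56  64  75
   90 103 109 119]]
mug rim+handle diff 11.043781094527363 side 8.846099290780142
shift [0.0421 0.1175 0.0301] turn [0.0002 0.     0.0277]
```

```bash
python3 - <<'E'
from h import *
S=lambda x,y,z:ray("side",260+x/3.7-.4,265+(y-302)/3.7-.4,z)
q=[S(70,558,.002),S(168,584,.002),S(230,482,.002)];print(np.round(q,4),(q[0]+q[2])/2)
e=q[2]-q[1];print(np.arctan2(-e[0],e[1]),np.linalg.norm(e),np.linalg.norm(q[1]-q[0]))
r=[S(92,508,.04),S(155,528,.04),S(212,428,.04)];print(np.round(r,4),(r[0]+r[2])/2)
# top: orange mask centroid in first picture (flange), side mask on rim
t=cv2.imread("pics/top0.png");h=cv2.cvtColor(t,cv2.COLOR_BGR2HSV)
m=((h[...,1]>120)&(h[...,2]>150)&(h[...,0]<25)).astype(np.uint8);m[:235]=0;m[300:]=0;m[:,:405]=0;m[:,475:]=0
b=cv2.minAreaRect(np.argwhere(m)[:,::-1].astype(np.float32));c=cv2.boxPoints(b)
w=np.array([ray("top",*k,0.0) for k in c]);print(np.round(w,4),w.mean(0),[np.linalg.norm(w[i]-w[i-1]) for i in range(2)])
E
```

```text
[[ 0.4249 -0.4351  0.002 ]
 [ 0.4823 -0.4518  0.002 ]
 [ 0.5099 -0.36    0.002 ]] [ 0.46737914 -0.39757508  0.002     ]
-0.291767714359547 0.09586671897095049 0.059775610661239174
[[ 0.4385 -0.4359  0.04  ]
 [ 0.4751 -0.4497  0.04  ]
 [ 0.4987 -0.358   0.04  ]] [ 0.46859213 -0.39697295  0.04      ]
[[ 0.4495 -0.3414  0.    ]
 [ 0.5098 -0.359   0.    ]
 [ 0.4827 -0.4567  0.    ]
 [ 0.4227 -0.4386  0.    ]] [ 0.46616728 -0.39893314  0.        ] [np.float64(0.10082172969964213), np.float64(0.06274458893973432)]
```

```bash
python3 - <<'E'
from h import *
delta([.4672,-.399,.15],-.27)
E
```

```text
shift [0.0421 0.1149 0.0501] turn [0.0002 0.     0.0309]
```

move_arm --moves '[[[0.575,0.042,0.115,0,0,0,0.031],[0.575,0.042,0.115,0,0,0,0.031],[0.575,0.042,0.115,0.05,0,0,0.031],[0.575,0.042,0.115,0.05,0,0,0.031],[0.575,0.042,0.115,0.05,0,0,0.031]]]'

```text
clock: 9.35
position: [0.4683, -0.3939, 0.149]
tool_rot: [-3.14, 0.003, -0.266]
force: [-0.3, 1.0, 0.1]
grip_width: 0.0491
finger_force: 5.8
```

```bash
python3 - <<'E'
from h import *
s=bot.grab_frame("side");o=bot.observe();p=o["position"];print(p,o["tool_rot"],o["force"],o["grip_width"])
delta([.4672,-.399,.0565],-.27)
d=np.array([np.sin(.27),np.cos(.27),0])
e=p-d*.019-[0,0,.05];u,v=proj("side",e);print("near tip end px",u,v)
u,v=int(u),int(v);g=s[v-8:v+6,u-14:u+16].astype(int);print(u-14,v-8);print((g[...,0]-g[...,2]))
E
```

```text
[ 0.46905715 -0.39379807  0.15053724] [-3.14088407e+00  7.12788762e-04 -2.64975789e-01] [ 1.16097313 -0.09320612 -0.47807333] 0.04886862540346373
shift [-0.0004  0.0056  0.094 ] turn [-0.0001  0.0001  0.0008]
near tip end px 297.79830975435056 290.2204642519619
283 282
[[17 19 20 18 18 19 19 20 21 24 19 15 16 17 16 15 17 22 45 62 63 62 63 61
  63 63 61 61 63 63]
 [20 22 22 19 20 19 18 20 21 20 17 17 16 17 16 17 18 20 35 62 66 64 67 63
  62 62 64 64 63 63]
 [21 22 19 21 21 21 20 18 21 18 15 17 16 16 18 17 17 19 33 62 64 64 67 64
  65 65 65 63 64 63]
 [20 20 20 18 22 17 18 18 19 19 17 17 16 18 13 16 17 17 30 57 63 66 62 63
  64 64 63 64 63 64]
 [18 18 18 17 18 15 16 18 18 18 16 17 16 17 17 15 17 16 23 36 56 63 64 65
  64 64 65 67 67 66]
 [16 15 15 15 13 14 15 18 19 17 16 16 15 15 17 17 17 17 21 33 41 55 56 65
  64 66 63 65 67 66]
 [15 15 12 16 16 18 17 18 19 19 17 16 15 18 16 17 16 17 19 29 28 31 40 54
  63 64 64 61 65 63]
 [18 17 15 15 18 19 18 18 19 15 18 16 16 16 16 17 15 17 22 28 31 26 29 35
  50 53 59 61 62 60]
 [15 17 14 18 17 17 19 18 17 19 18 15 16 15 17 16 17 17 20 27 32 27 29 31
  29 37 54 59 59 61]
 [14 15 16 12 14 13 17 20 20 20 16 18 18 18 17 14 17 15 18 30 32 28 29 26
  27 32 43 56 55 58]
 [18 15 14 14 13 16 19 19 21 20 19 20 21 22 20 20 22 19 23 29 32 28 30 27
  31 27 27 29 33 41]
 [18 18 18 15 15 16 20 23 19 20 20 20 24 22 22 21 23 25 25 26 29 26 29 38
  34 36 31 27 29 32]
 [24 21 20 18 19 15 18 19 20 17 21 21 20 20 21 19 23 24 24 26 21 28 30 33
  33 29 36 33 33 31]
 [20 21 21 19 19 17 17 19 17 16 17 16 17 17 17 17 23 23 23 24 23 23 23 23
  26 34 34 35 36 34]]
```

move_arm --moves '[[[0.575,-0.001,0.005,0,0,0,0],[0.575,-0.001,0.005,0.02,0,0,0],[0.575,-0.001,0.005,0.045,0,0,0],[0.575,-0.001,0.005,0.065,0,0,0],[0.575,-0.001,0.005,0.075,0,0,0]]]'

```text
clock: 9.9
position: [0.4668, -0.3989, 0.0754]
tool_rot: [-3.141, -0.0, -0.265]
force: [0.3, 0.5, -0.9]
grip_width: 0.049
finger_force: 5.7
```

```bash
python3 - <<'E'
from h import *
o=bot.observe();print(o["position"],o["force"],o["moment"]);delta([.4672,-.399,.0565],-.27)
E
```

```text
[ 0.4667623  -0.39890648  0.07543158] [ 0.29680024  0.52501207 -0.8873392 ] [ 0.02574754 -0.02370465 -0.03468829]
shift [ 0.0004 -0.      0.0189] turn [-0.     -0.      0.0008]
```

move_arm --moves '[[[0.575,0,0,0.01,0,0,0],[0.575,0,0,0.016,0,0,0],[0.575,0,0,0.019,0,0,0],[0.575,0,0,0.019,0,0,0]]]'

```text
clock: 10.3
position: [0.4668, -0.3995, 0.0566]
tool_rot: [3.142, -0.0, -0.266]
force: [-0.1, -0.5, -0.3]
grip_width: 0.049
finger_force: 5.7
```

move_arm --moves '[[[0.575,0,0,0.001,0,0,0],[0.6,0,0,0.001,0,0,0],[0.63,0,0,0.001,0,0,0],[0.66,0,0,0.001,0,0,0],[0.7,0,0,0.001,0,0,0]]]'

```text
clock: 10.8
position: [0.4668, -0.3995, 0.0556]
tool_rot: [3.142, -0.0, -0.266]
force: [-0.2, -0.5, 0.0]
grip_width: 0.0596
finger_force: 0.0
```

move_arm --moves '[[[0.8,0,0,0,0,0,0],[0.9,0,0,0,0,0,0],[1,0,0,0,0,0,0],[1,0,0,0,0,0,0],[1,0,0,0,0,0,0]]]'

```text
clock: 11.3
position: [0.4667, -0.3994, 0.0554]
tool_rot: [-3.142, 0.0, -0.266]
force: [0.2, 0.0, -0.8]
grip_width: 0.0855
finger_force: 0.0
```

move_arm --moves '[[[1,0,0,-0.01,0,0,0],[1,0,0,-0.03,0,0,0],[1,0,0,-0.06,0,0,0],[1,0,0,-0.1,0,0,0],[1,0,0,-0.14,0,0,0]]]'

```text
clock: 11.8
position: [0.4664, -0.3993, 0.1975]
tool_rot: [-3.142, 0.0, -0.266]
force: [0.0, 0.2, 0.4]
grip_width: 0.0853
finger_force: 0.0
```

move_arm --moves '[[[1,-0.04,0,-0.02,0,0,0],[1,-0.08,0.04,-0.02,0,0,0],[1,-0.1,0.08,-0.02,0,0,0],[1,-0.1,0.12,-0.02,0,0,0],[1,-0.1,0.12,-0.02,0,0,0]]]'

```text
clock: 12.3
position: [0.3352, -0.4936, 0.2165]
tool_rot: [3.139, -0.0, -0.272]
force: [0.6, 1.5, 0.4]
grip_width: 0.0852
finger_force: 0.0
```

```bash
python3 - <<'E'
from h import *
o=bot.observe();print(o["position"],o["force"],o["grip_width"])
for n in("top","side"):
    a=cv2.imread(f"pics/{n}0.png")[:,:,::-1];b=bot.grab_frame(n);cv2.imwrite(f"pics/{n}F.png",b[:,:,::-1])
    for nm,c,hw in(("tongs bow",[.468,-.4,.1],12),("lump",[.491,-.261,.02],9),("mug",[.436,.1625,.05],30),("cup",[.45,.02,.02],20),("biscuit",[.433,-.14,.01],20),("other tongs",ray("top",488,215,.06),16)):
        u,v=proj(n,c).astype(int);A=a[v-hw:v+hw,u-hw:u+hw].astype(float);
        B=b[v-hw-8:v+hw+8,u-hw-8:u+hw+8]
        r=cv2.matchTemplate(B,A.astype(np.uint8),cv2.TM_CCOEFF_NORMED);_,m,_,l=cv2.minMaxLoc(r);print(n,nm,round(m,3),"shift",np.array(l)-8)
E
```

```text
[ 0.33517611 -0.49362354  0.21645909] [0.57949236 1.46351233 0.38258924] 0.08522841896929675
top tongs bow 0.967 shift [-1  1]
top lump 0.441 shift [ 0 -7]
top mug 0.853 shift [0 0]
top cup 0.997 shift [0 0]
top biscuit 0.997 shift [0 0]
top other tongs 0.997 shift [0 0]
side tongs bow 0.946 shift [-1  0]
side lump 0.301 shift [-1  7]
side mug 0.998 shift [0 0]
side cup 0.998 shift [0 0]
side biscuit 0.998 shift [0 0]
side other tongs 0.997 shift [0 0]
```

```bash
python3 -c "
from h import *
print(bot.job_done())"
```

```text
the job is handed in; nothing more can be done
None
```

The sugar lump is on the floor of the tall mug and the tongs are back standing in their stand. The mug, cup and biscuit show no shift in the final pictures, and I handed the job in at about 12 s.

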